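# Find the left-hand fuel outlet by feel and uncap it

## Robot

A 6-joint arm with a two-finger parallel gripper is mounted at the origin on the work surface. World frame = base frame: x ahead of the robot, y to its left, z up, the work surface at z = 0. Lengths are in m, angles in rad, forces in N, time in s.
With the tool pointing down it reaches from about 0.25 to 0.725 m from the base axis. Payload 4 kg.
Tool frame: the origin (TCP) lies at the very end of the fingers, on their centre line; the grasp point (between the pads) lies 19 mm behind it; z points along the fingers, y is the line along which they close (so a half turn about z gives the same grasp; the last joint's range is limited). The gripper opens to 85 mm and grips with 20 to 120 N. Pads are 22 mm wide; open, the fingers measure 114 mm over their backs; the gripper's body (76 mm by 85 mm) begins 54 mm behind the grasp point. The pads swing forward as they close: fully open they stand 13 mm farther back than shut.
Start: joints at [-1.222, 0.241, 0.005, 1.335, 0, 1.571], TCP at [0.171, -0.47, 0.231] pointing down, gripper open.
Joint ranges: [-2.72, 2.72], [-1.05, 1.87], [-1.09, 1.28], [-1.99, 2.15], [-1.42, 1.44], [-3.14, 3.14]. Speed limits (rad/s): [2.79, 2.79, 3.14, 3.14, 3.14, 3.14].

## Interface

Orientations are given as a unit quaternion [x, y, z, w].
In Python, from workcell import bot, vision, workorder gives the robot as it stands.
- The arm moves only by the shell command python3 -m creep 'ROWS' [OPENING]. ROWS is JSON, a list of rows, each a list of 2 entries, a list of its own where there are three numbers: the shift along the tool's x, y, z in mm, then the turn, a rotation vector about the tool's x, y, z in rad. In form: [[[dx, dy, dz], [wx, wy, wz]], ...]. A call has 1 to 12 rows; each row shifts and turns the commanded pose from where the row before left it, along the tool's axes as they then stand; what a row does not reach is not made up. A row lasts 1/8 s, in which the tool goes at most 62.5 mm and 10.7 degrees, less where a joint would pass 70% of its speed; a pose out of reach is approached as far as the arm can. A call is refused whole if a number of a shift passes 62.5 or a number of a turn 0.188, either way. A call with a gripper value outside its range is refused whole. OPENING is the finger opening in mm, from 0 to 85.4, set as the call begins (- or left out, the last holds). The fingers move at their own pace and stop on an object; the grip force is fixed at half the most. Time passes only in rows, so rows that do not move let the fingers close. It gives the time, the measured TCP pose, the force, the opening and the grip force at its end, in the units of the state.
- bot.get_obs(): the state, without advancing time (a new reading comes with each control period).
- vision.camera(name): name is "scene" or "side" or "wrist"; returns a dict with "image" (384x512x3 uint8, blue, green, red), "z_map" (384x512 float32, m along the optical axis (not along the pixel's ray), 0 where there is no reading), "K" (3x3 intrinsics, pixels), "rvec" (rotation vector, rad) and "tvec" (3), from world to camera coordinates, as OpenCV has them; the wrist camera has in their place "tool_from_camera" (4x4, takes a point from camera to tool coordinates, whose origin is the TCP and whose axes are the flange's). Camera axes: x right, y down, z forward; pixel columns grow to the right and rows downward; lengths in m; the calibration is good to about 2 mm. A picture is of the moment at which its call begins: read the wrist's pose just before it.
- workorder.job_done(): hands the job in; it is judged then, once.
Trained networks look in a picture, given as the dict that the camera call returned (one of the last four; its "shot" number tells which), for a name from the list of things; names that differ only in an ending like _2 or _b are one class to them, and where a whole thing is asked for, a point or a joint stands for the part that bears it (a point fixed in the world has none). Each returns a list of dicts, best first, with "score" (0 to 1); they miss things now and then, are a little off and sometimes report something else, mostly with a low value. They report only what shows in the picture. A call takes as long as a camera call. They do not tell look-alikes from the thing itself.
- vision.spot_in(picture, query): "position" ([column, row] in pixels, amid what is visible of it).
- vision.place_of(picture, query): "position" ([column, row] in pixels: a listed point, or the origin of a listed thing).
The state is a dict: "clock": time; "joint_pos": joint angles; "joint_vel": joint speeds; "tau": joint torques, N m; "eef_pos": TCP position; "tool_rot": TCP orientation; "ft_force": force on the tool from outside, world axes, zero at the start; "ft_torque": the same for the moment, N m; "grip_width": finger opening in m; "grasp_force": force on a finger pad.
Only numpy, scipy, OpenCV 4.12 (cv2) and the standard library are available. Lean on these libraries where they do the work, as an engineer would, in place of code of your own. Each camera call takes 0.05 s, during which the arm holds its last target. There are 200 camera calls.

## Task

One of the two unmarked gas outlets is the fuel outlet, the one with the left-hand thread, whose cap loosens clockwise seen from above. Find out which by feeling the caps gently both ways, never forcing a cap tighter nor pulling or prying at one that still holds; then unscrew the fuel cap, lift it straight off and set it mouth down, without dropping it, in the big blue-lined compartment of the fittings tray. Leave the other cap screwed on and snug, and do not disturb anything else on the bench.

Things in the scene. Friction and masses are not known exactly. Their poses are not given: they have to be found in the camera images.
- cap_1: One of the two brass caps (equal in looks; which one is on which outlet varies): hexagon 34 mm across flats (39 over corners), 38 mm high with a low crown, about 140 g, open below; its flats run from the mouth to 31 mm above it and face its x axis and every 60 degrees from it. Origin: centre of its mouth, 60 mm above the bench while screwed on; z up. About 0.7 mm of sideways play.
- cap_2: The other of the two brass caps (equal in looks; which one is on which outlet varies): hexagon 34 mm across flats (39 over corners), 38 mm high with a low crown, about 140 g, open below; its flats run from the mouth to 31 mm above it and face its x axis and every 60 degrees from it. Origin: centre of its mouth, 60 mm above the bench while screwed on; z up. About 0.7 mm of sideways play.
- thread_1 (a joint): Turn of one of the two threads, rad, counter-clockwise from above positive (which outlet it belongs to varies). 0 at the start, cap hand-tight on a hard seal. A cap's loosening way runs at an even drag of about 0.12 N m, after up to 0.15 rad of slack; its tightening way stops dead after the same slack: do not turn on it with more than 0.5 N m. A thread stays as it is left.
- thread_2 (a joint): Turn of one of the two threads, rad, counter-clockwise from above positive (which outlet it belongs to varies). 0 at the start, cap hand-tight on a hard seal. Only the last of the thread is engaged: it lets go of the cap after 2.2 to 2.5 rad of loosening (the cap climbs less than 1 mm); before that it holds fast (do not pull the cap up by over 1 mm), after that the cap lifts straight off and must go up 32 mm to clear the stub.
- outlet_1: One of the two gas outlets, equal in looks: a grey column 44 mm across on a 72 mm steel flange, brass collar 36 mm wide up to 60 mm high, above it the threaded stub (27 mm across, 30 mm tall) under the cap; a black valve knob (32 mm across) stands 50 mm out along its own -x at 26 mm height. Fixed to the bench; origin: centre of its foot, on the thread's upright axis.
- outlet_2: The other gas outlet, the same. Only one of the two has the left-hand thread; nothing but the feel of its cap tells which. The other has a common right-hand thread.
- tray: Low wooden fittings tray 130 x 180 mm (its x by y), rim 16 mm high, walls 5 mm, floor 6 mm thick; a 5 mm divider at y = -40 mm parts a big blue-lined compartment (120 x 122 mm) from a narrow one. Fixed to the bench; origin: centre of its underside.
- tray_main (a point): Centre of the floor of the tray's big compartment, 6 mm above the bench; axes as the tray's.
- nipple: Loose brass hose nipple 28 mm tall, standing in the tray's narrow compartment; origin: centre of its foot. Not to be knocked.
- spanner: Steel spanner, 165 mm, 7 mm thick, lying behind the two outlets; origin: its middle, on the bench. Not to be moved.
- chasing_hammer: Hammer with a dark handle, 230 mm, lying to the left; origin: middle of it. Not to be moved.
- punch: Dark steel punch 130 mm long, 6 mm thick, lying to the left; origin: its middle. Not to be moved.
- pitch_block: Dark wooden engraver's block 100 x 75 x 63 mm with a brass medallion, to the right; origin: centre of its underside. Not to be moved.
- glue_pot: Terracotta pot 72 mm across, 75 mm high, to the left; origin: centre of its foot. Not to be moved.
- ring_mandrel: Tapered steel ring mandrel with a wooden handle, 260 mm, lying to the right; origin: near its middle. Not to be moved.
Things that resemble listed ones, but are neither listed nor needed, are in the scene too. Leave any black or white look-alike of the cap_1 alone. Leave any red look-alike of the cap_2 alone.

How it is judged:
By the outcome, as a careful person would: the job done as asked, in the order asked, and still so for the second after the job is handed in, with the robot touching nothing.
It also fails if it takes over 72 s, if anything falls off the work surface, if the arm or the gripper's body presses on something with over 40 N, if the wrist force passes 120 N, or if a joint passes its speed limit or range.

## Working session

There is one attempt and no reset: what is moved stays moved. The work goes in short steps, Python scripts to look and compute and a shell command to move; the robot and the scene stay as the last step left them, time stands still between calls to the robot, and variables do not carry over. Pictures are saved under pics/ and viewed, at most 10 in all, crops included, and the job is handed in when it is done.

```bash
mkdir -p pics; cat > h.py <<'E'
import numpy as np, cv2
from workcell import bot, vision, workorder
from scipy.spatial.transform import Rotation as R
def cam(n):
    p=vision.camera(n); return p
def world(p,u,v,z=None):
    K=p["K"]; Rm=cv2.Rodrigues(np.array(p["rvec"],float))[0]; t=np.array(p["tvec"],float).ravel()
    ray=np.linalg.inv(K)@[u,v,1]
    if z is None:
        d=p["z_map"][int(round(v)),int(round(u))]; return Rm.T@(ray*d-t)
    c=-Rm.T@t; r=Rm.T@ray; return c+r*(z-c[2])/r[2]
E
python3 - <<'E'
from h import *
for n in("scene","side"):
    p=cam(n); cv2.imwrite(f"pics/{n}0.png",p["image"])
    for q in("cap_1","outlet_1","tray","tray_main","nipple","spanner"):
        for f in(vision.spot_in,vision.place_of):
            try:
                for r in f(p,q)[:5]:
                    u,v=r["position"]; print(n,q,f.__name__,round(r["score"],2),np.round([u,v]),np.round(world(p,u,v),3))
            except Exception as e: print(n,q,f.__name__,e)
E
```

```text
scene cap_1 call 0.71 [306. 159.] [0.601 0.149 0.102]
scene cap_1 call 0.67 [209. 249.] [ 0.635 -0.247  0.039]
scene cap_1 call 0.66 [235. 220.] [ 0.631 -0.148  0.1  ]
scene cap_1 call 0.46 [324. 193.] [0.703 0.145 0.036]
scene cap_1 call 0.63 [321. 199.] [0.702 0.136 0.006]
scene cap_1 call 0.59 [283. 182.] [0.592 0.067 0.037]
scene cap_1 call 0.55 [307. 164.] [0.608 0.15  0.083]
scene cap_1 call 0.53 [237. 220.] [ 0.633 -0.142  0.096]
scene cap_1 call 0.52 [252. 213.] [ 0.607 -0.069  0.014]
scene outlet_1 call 0.93 [231. 232.] [ 0.629 -0.164  0.039]
scene outlet_1 call 0.9 [303. 173.] [0.602 0.148 0.027]
scene outlet_1 call 0.63 [306. 173.] [0.609 0.152 0.029]
scene outlet_1 call 0.58 [234. 230.] [ 0.631 -0.156  0.045]
scene tray call 0.78 [228. 185.] [ 0.478 -0.066  0.01 ]
scene tray call 0.61 [229. 189.] [ 0.489 -0.072  0.004]
scene tray call 0.25 [304. 174.] [0.605 0.148 0.026]
scene tray call 0.2 [234. 229.] [ 0.636 -0.157  0.058]
scene tray_main call 0.83 [229. 182.] [ 0.471 -0.057  0.006]
scene tray_main call 0.56 [234. 181.] [ 0.477 -0.043  0.009]
scene nipple call 0.48 [308
[... 850 characters left out ...]
-0.168  0.027]
side outlet_1 call 0.7 [243. 183.] [0.593 0.147 0.007]
side tray call 0.79 [218. 232.] [ 0.492 -0.073  0.006]
side tray call 0.56 [217. 231.] [ 0.49  -0.073  0.008]
side tray_main call 0.67 [215. 237.] [ 0.482 -0.094  0.006]
side tray_main call 0.36 [182. 154.] [0.397 0.358 0.017]
side tray_main call 0.19 [214. 327.] [ 0.46  -0.4    0.061]
side tray_main call 0.84 [213. 226.] [ 0.479 -0.05   0.007]
side nipple call 0.61 [224. 245.] [ 0.504 -0.139  0.016]
side nipple call 0.32 [240. 178.] [0.584 0.146 0.028]
side nipple call 0.59 [222. 248.] [ 0.497 -0.139  0.007]
side spanner call 0.53 [297. 208.] [ 0.732 -0.01   0.004]
side spanner call 0.76 [302. 210.] [ 0.745 -0.022  0.004]
```

```bash
ls; python3 -c "
import cv2,numpy as np
a=cv2.imread('pics/scene0.png');b=cv2.imread('pics/side0.png');print(a.shape,b.shape)"
```

```text
h.py
pics
(384, 512, 3) (384, 512, 3)
```

View pics/scene0.png

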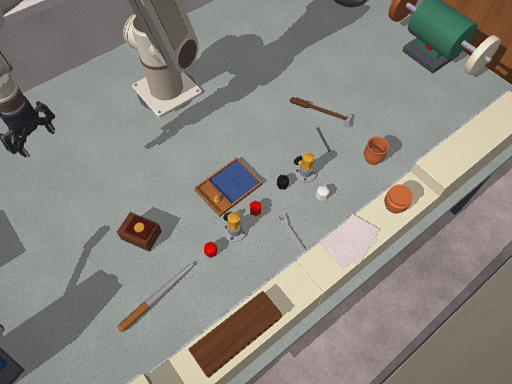

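View pics/side0.png

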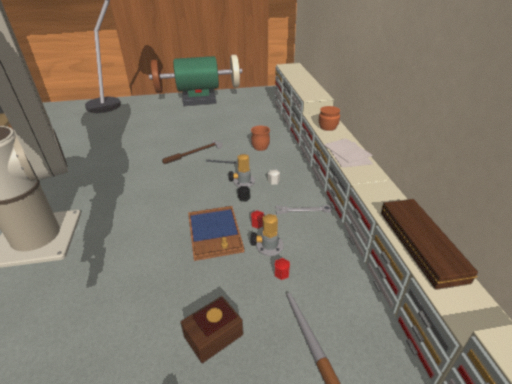

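```bash
python3 - <<'E'
from h import *
o=bot.get_obs(); print({k:np.round(v,3).tolist() for k,v in o.items()})
print(np.round(R.from_quat(o["tool_rot"]).as_matrix(),3))
p=cam("wrist"); print(np.round(p["tool_from_camera"],4),p["K"])
a=cam("scene"); c=a["image"]
cv2.imwrite("pics/crop.png",cv2.resize(c[140:265,180:345],None,fx=4,fy=4,interpolation=cv2.INTER_CUBIC))
E
```

```text
{'clock': 1.3, 'joint_pos': [-1.222, 0.241, 0.005, 1.335, 0.0, 1.571], 'joint_vel': [0.0, 0.001, -0.001, 0.001, 0.001, 0.0], 'tau': [0.002, -37.222, 25.268, 0.001, 0.0, -0.0], 'eef_pos': [0.171, -0.47, 0.231], 'tool_rot': [0.985, 0.173, 0.0, -0.0], 'ft_force': [0.818, -0.654, 0.53], 'ft_torque': [0.021, -0.041, -0.038], 'grasp_force': 0.0, 'grip_width': 0.086}
[[ 0.94   0.342  0.   ]
 [ 0.342 -0.94   0.   ]
 [ 0.    -0.    -1.   ]]
[[ 2.000e-04 -9.637e-01 -2.668e-01  6.810e-02]
 [ 1.000e+00  2.000e-04  2.000e-04  8.000e-04]
 [-2.000e-04 -2.668e-01  9.637e-01 -1.433e-01]
 [ 0.000e+00  0.000e+00  0.000e+00  1.000e+00]] [[344.03853849   0.         259.41140238]
 [  0.         344.03853849 190.07900992]
 [  0.           0.           1.        ]]
```

View pics/crop.png

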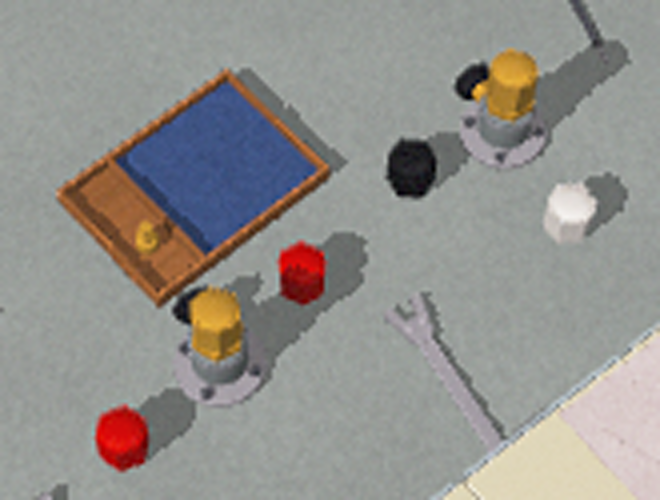

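Brass caps sit at (235,220) and (307,161) in the scene picture, on the grey columns. The reds at (255,208) and (210,249), the black at (283,182) and the white at (322,193) stand on the bench and are look-alikes. The blue compartment is at about (236,180).

```bash
python3 -m creep '[[[40,-12,-2],[0,0,0]],[[42,-13,-2],[0,0,0]],[[42,-13,-2],[0,0,0]],[[42,-13,-2],[0,0,0]],[[42,-13,-2],[0,0,0]],[[42,-13,-2],[0,0,0]],[[42,-13,-2],[0,0,0]],[[42,-13,-2],[0,0,0]],[[42,-13,-2],[0,0,0]],[[42,-13,-2],[0,0,0]],[[42,-12,0],[0,0,0]],[[0,0,0],[0,0,0]]]'
cat >> h.py <<'E'
def tw():
    o=bot.get_obs(); T=np.eye(4); T[:3,:3]=R.from_quat(o["tool_rot"]).as_matrix(); T[:3,3]=o["eef_pos"]; return T,o
def wcam():
    T,o=tw(); p=vision.camera("wrist"); M=T@p["tool_from_camera"]; Rm=M[:3,:3].T
    p["rvec"]=cv2.Rodrigues(Rm)[0]; p["tvec"]=-Rm@M[:3,3]; return p
def cloud(p):
    z=p["z_map"]; v,u=np.indices(z.shape); K=p["K"]
    c=np.stack([(u-K[0,2])/K[0,0]*z,(v-K[1,2])/K[1,1]*z,z],-1)
    Rm=cv2.Rodrigues(np.array(p["rvec"],float))[0]; t=np.array(p["tvec"],float).ravel()
    w=(c-t)@Rm; w[z<=0]=np.nan; return w
E
python3 - <<'E'
from h import *
p=wcam(); cv2.imwrite("pics/w1.png",p["image"]); T,o=tw(); print(o["joint_pos"],T.round(3))
w=cloud(p); np.save("w1.npy",w); hsv=cv2.cvtColor(p["image"],cv2.COLOR_BGR2HSV)
m=(w[...,2]>.085)&(w[...,2]<.105); print(m.sum(),np.nanmedian(w[m],0),np.nanmin(w[m],0),np.nanmax(w[m],0))
for r in vision.spot_in(p,"cap_1"): print(r, world(p,*r["position"]))
E
```

```text
clock: 2.9
eef_pos: [0.5569, -0.1781, 0.2505]
tool_rot: [0.984, 0.176, -0.0, -0.0]
ft_force: [-0.5, -0.3, -0.2]
grip_width: 0.0854
grasp_force: 0.0
[-3.11809528e-01  4.05575848e-01  2.86696234e-01  1.45299891e+00
 -2.77600457e-04  2.47852132e+00] [[ 0.939  0.344 -0.001  0.556]
 [ 0.344 -0.939  0.    -0.179]
 [-0.001 -0.    -1.     0.251]
 [ 0.     0.     0.     1.   ]]
1582 [ 0.62046771 -0.14744859  0.09862511] [ 0.60215739 -0.16696566  0.09305147] [ 0.63841035 -0.12796384  0.10185945]
{'position': [341.3, 116.5], 'score': 0.98} [ 0.62992197 -0.24010232  0.03942597]
{'position': [159.3, 75.4], 'score': 0.89} [ 0.60443799 -0.05717214  0.03990353]
{'position': [249.0, 90.1], 'score': 0.62} [ 0.62167393 -0.14597427  0.09897819]
{'position': [32.0, 51.3], 'score': 0.58} [0.58332908 0.06375364 0.03955538]
```

View pics/w1.png

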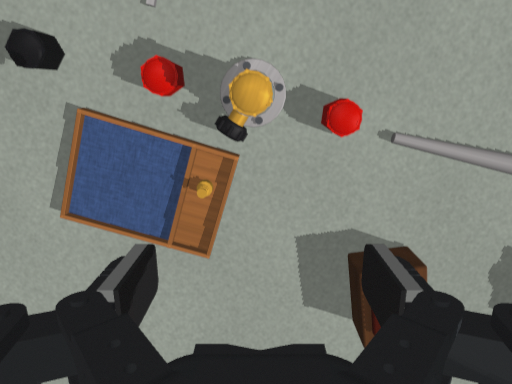

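The picture shows the brass cap at (250,92) between the reds at (342,117) and (161,76); the knob is at (231,127) and the nipple in the narrow compartment at (204,189). I'll descend for a close look at the hexagon.

```bash
python3 -m creep '[[[0,0,28],[0,0,0]],[[0,-5,28],[0,0,0]],[[0,-5,28],[0,0,0]],[[0,0,28],[0,0,0]],[[0,0,0],[0,0,0]],[[0,0,0],[0,0,0]]]'
cat >> h.py <<'E'
def capfit(p,tag,guess):
    from scipy.optimize import minimize
    w=cloud(p); d=np.hypot(w[...,0]-guess[0],w[...,1]-guess[1])
    top=(w[...,2]>.085)&(w[...,2]<.11)&(d<.03)
    z=w[...,2]
    hsv=cv2.cvtColor(p["image"],cv2.COLOR_BGR2HSV)
    # body side/edge points: xy radius vs angle for the shoulder band and flats
    s=w[(z>.066)&(z<.0925)&(d<.03)][:,:2]
    # crown: height profile
    c0=np.median(w[top][:,:2],0)
    Rm=cv2.Rodrigues(np.array(p["rvec"],float))[0]; t=np.array(p["tvec"],float).ravel()
    camp=-Rm.T@t
    def sil(c,a,z=.091,r=.017):
        k=np.arange(6)*np.pi/3+a+np.pi/6
        P=np.c_[c[0]+r/np.cos(np.pi/6)*np.cos(k),c[1]+r/np.cos(np.pi/6)*np.sin(k),np.full(6,z)]
        return P
    m=((z>.0635)&(z<.11)&(d<.032)).astype(np.uint8)
    def proj(P): return cv2.projectPoints(P,p["rvec"],p["tvec"],p["K"],None)[0][:,0]
    def cost(x):
        pts=np.vstack([proj(sil(x[:2],x[2],zz)) for zz in(.0635,.091)])
        h=cv2.convexHull(pts.astype(np.float32))
        im=np.zeros(m.shape,np.uint8); cv2.fillPoly(im,[np.round(h*16).astype(np.int32)],1,shift=4)
        return float((im!=m).sum())
    best=min((minimize(cost,[*c0,a],method="Nelder-Mead",options=dict(initial_simplex=[[*c0,a],[c0[0]+.003,c0[1],a],[c0[0],c0[1]+.003,a],[*c0,a+.2]])) for a in np.arange(-.5,.5,.13)),key=lambda r:r.fun)
    print("centre",c0,"top z",np.percentile(z[top],95),"fit",best.x.round(4),best.fun,m.sum(),[round(cost([*best.x[:2],best.x[2]+d])) for d in np.arange(-.5,.55,.1)])
    im=p["image"].copy()
    for zz in(.0635,.091): cv2.polylines(im,[np.round(proj(sil(best.x[:2],best.x[2],zz))).astype(int)],True,(255,0,255),1)
    v,u=np.where(m); im=im[max(0,v.min()-30):v.max()+30,max(0,u.min()-30):u.max()+30]
    cv2.imwrite(f"pics/{tag}.png",cv2.resize(im,None,fx=3,fy=3)); return best.x
E
python3 - <<'E'
from h import *
p=wcam(); T,o=tw(); print(o["joint_pos"].round(3),T[:3,3])
capfit(p,"fit1",(.6205,-.1474))
E
```

```text
clock: 3.75
eef_pos: [0.5517, -0.1717, 0.1407]
tool_rot: [0.985, 0.173, 0.001, 0.0]
ft_force: [0.4, 0.3, 0.4]
grip_width: 0.0852
grasp_force: 0.0
[-0.301  0.444  0.057  1.181 -0.     2.492] [ 0.55220442 -0.1716544   0.14106914]
centre [ 0.6205677  -0.14735265] top z 0.1003954391594499 fit [ 0.6203 -0.1475 -0.0148] 268.0 4028 [474, 468, 470, 445, 420, 268, 375, 452, 460, 458, 482]
```

View pics/fit1.png

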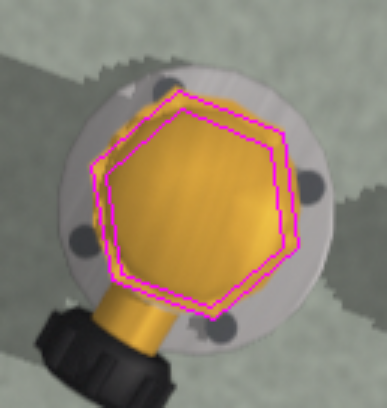

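```bash
python3 - <<'E'
from h import *
p=wcam(); im=p["image"]; w=cloud(p)
np.savez("p1.npz",image=im,z_map=p["z_map"],K=p["K"],rvec=p["rvec"],tvec=p["tvec"])
d=np.hypot(w[...,0]-.6205,w[...,1]+.1474); v,u=np.where((d<.03)&(w[...,2]>.06))
print(u.min(),u.max(),v.min(),v.max())
c=im[v.min()-12:v.max()+12,u.min()-12:u.max()+12]
z=w[...,2][v.min()-12:v.max()+12,u.min()-12:u.max()+12]
zz=np.clip((z-.05)/.055,0,1); zz=cv2.applyColorMap((np.nan_to_num(zz)*255).astype(np.uint8),cv2.COLORMAP_JET)
cv2.imwrite("pics/c1.png",cv2.resize(np.hstack([c,zz]),None,fx=3.8,fy=3.8,interpolation=cv2.INTER_CUBIC))
E
```

```text
223 293 48 124
```

View pics/c1.png

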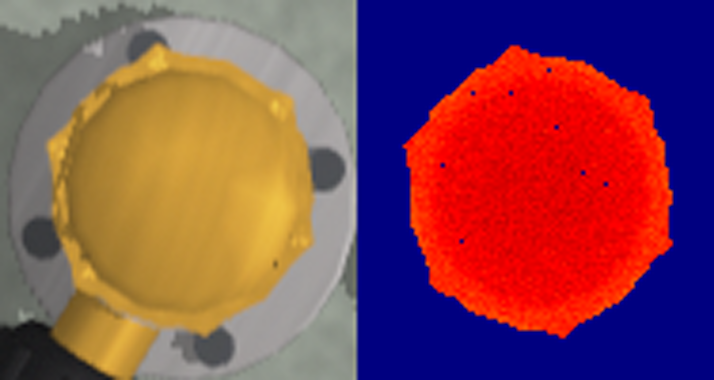

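The corners of the hexagon show clearly and match the fit, which puts the flats at yaw about -0.015 + k·60°. I'll turn the wrist so the clockwise range is free.

```bash
python3 -m creep '[[[0,0,0],[0,0,-0.186]],[[0,0,0],[0,0,-0.186]],[[0,0,0],[0,0,-0.186]],[[0,0,0],[0,0,-0.186]],[[0,0,0],[0,0,-0.186]],[[0,0,0],[0,0,-0.186]],[[0,0,0],[0,0,-0.186]],[[0,0,0],[0,0,-0.186]],[[0,0,0],[0,0,-0.186]],[[0,0,0],[0,0,-0.186]],[[0,0,0],[0,0,-0.186]],[[0,0,0],[0,0,-0.186]]]' 48
cat >> h.py <<'E'
def goto(x,y,z,yaw):
    T,o=tw(); d=T[:3,:3].T@(np.array([x,y,z])-T[:3,3])*1000
    G=np.array([[np.cos(yaw),np.sin(yaw),0],[np.sin(yaw),-np.cos(yaw),0],[0,0,-1]])
    print("shift",d.round(1),"turn",R.from_matrix(T[:3,:3].T@G).as_rotvec().round(3),"joints",o["joint_pos"].round(2),"pos",T[:3,3].round(4))
E
python3 - <<'E'
from h import *
goto(.6203,-.1475,.141,np.radians(150)-.015)
E
```

```text
clock: 5.35
eef_pos: [0.5524, -0.1711, 0.1409]
tool_rot: [0.274, 0.962, -0.0, 0.001]
ft_force: [0.6, 0.2, 0.5]
grip_width: 0.048
grasp_force: 0.0
shift [-45.3  55.8   0. ] turn [ 0.001  0.003 -0.016] joints [-0.3   0.44  0.06  1.18 -0.    0.25] pos [ 0.5524 -0.1711  0.1409]
```

```bash
python3 -m creep '[[[-22,28,0],[0,0,-0.008]],[[-23,28,0],[0,0,-0.008]],[[0,0,0],[0,0,0]]]'
python3 - <<'E'
from h import *
goto(.6203,-.1475,.063,np.radians(150)-.015)
p=wcam(); capfit(p,"fit1b",(.6203,-.1475))
p=cam("scene"); w=cloud(p); d=np.hypot(w[...,0]-.6203,w[...,1]+.1475); m=(d<.03)&(w[...,2]>.093)&(w[...,2]<.104); print(m.sum(), np.median(w[m],0), w[m].min(0),w[m].max(0))
p=cam("side"); w=cloud(p); d=np.hypot(w[...,0]-.6203,w[...,1]+.1475); m=(d<.03)&(w[...,2]>.093)&(w[...,2]<.104); print(m.sum(), np.median(w[m],0), w[m].min(0),w[m].max(0))
E
```

```text
clock: 5.72
eef_pos: [0.622, -0.1463, 0.1402]
tool_rot: [0.268, 0.963, 0.0, 0.002]
ft_force: [-0.2, 0.7, -0.5]
grip_width: 0.0481
grasp_force: 0.0
shift [ 1.1 -2.  77.2] turn [ 0.001  0.003 -0.004] joints [-0.23  0.56  0.25  1.25  0.    0.31] pos [ 0.622  -0.1463  0.1402]
centre [ 0.61857586 -0.14601403] top z 0.10041327058777247 fit [ 0.6218 -0.1482  0.0388] 226.0 3585 [440, 415, 410, 335, 293, 226, 321, 389, 400, 437, 433]
115 [ 0.62061586 -0.14483246  0.09788568] [ 0.60134217 -0.16396952  0.09333136] [ 0.6370094  -0.12757965  0.10334543]
124 [ 0.62016682 -0.15249475  0.09778312] [ 0.6032911  -0.16758675  0.09300668] [ 0.63807683 -0.12983202  0.10071142]
```

```bash
python3 -m creep '[[[0.4,-1.8,15],[0,0,0]],[[0,0,20],[0,0,0]],[[0,0,20],[0,0,0]],[[0,0,14],[0,0,0]],[[0,0,8],[0,0,0]],[[0,0,0],[0,0,0]]]' 48
python3 -m creep '[[[0,0,0],[0,0,0]],[[0,0,0],[0,0,0]]]' 37
python3 -c "
from h import *
T,o=tw();print(o['ft_force'],o['ft_torque'],o['grip_width']);goto(.6208,-.1477,.063,np.radians(150))"
```

```text
clock: 6.62
eef_pos: [0.6175, -0.1484, 0.0617]
tool_rot: [0.269, 0.963, -0.0, -0.001]
ft_force: [-0.5, -0.2, -1.4]
grip_width: 0.048
grasp_force: 0.0
clock: 6.88
eef_pos: [0.6188, -0.1484, 0.0632]
tool_rot: [0.269, 0.963, 0.0, 0.001]
ft_force: [0.9, 0.0, 0.5]
grip_width: 0.0365
grasp_force: 0.1
[0.91049462 0.03353819 0.5030257 ] [ 0.04810292 -0.04333218  0.00991496] 0.03647608477043198
shift [-1.4  1.7  0.2] turn [ 0.001  0.002 -0.021] joints [-0.24  0.62  0.13  1.09  0.    0.31] pos [ 0.6188 -0.1484  0.0632]
```

```bash
python3 -m creep '[[[0,0,0],[0,0,0]],[[0,0,0],[0,0,0]],[[0,0,0],[0,0,0]]]' 20
python3 -c "
from h import *
for i in range(1):
  T,o=tw();print(o['ft_force'],o['ft_torque'],o['grip_width'],o['grasp_force']);goto(.6208,-.1477,.063,np.radians(150))"
```

```text
clock: 7.25
eef_pos: [0.6195, -0.1475, 0.0636]
tool_rot: [0.269, 0.963, 0.001, 0.001]
ft_force: [2.5, 5.6, 6.4]
grip_width: 0.0332
grasp_force: 60.5
[2.54954423 5.64606684 6.42639295] [ 1.02441881 -0.34183904 -0.00634929] 0.03315736872399069 60.53519923472777
shift [-1.2  0.5  0.6] turn [ 0.003  0.002 -0.02 ] joints [-0.23  0.62  0.13  1.09  0.    0.31] pos [ 0.6195 -0.1475  0.0636]
```

```bash
cat > s.py <<'E'
from h import *
T,o=tw(); print("F",o['ft_force'].round(1),"M",o['ft_torque'].round(2),"w",round(o['grip_width'],4),"yaw",np.degrees(np.arctan2(T[1,0],T[0,0])).round(2),"rad",np.arctan2(T[1,0],T[0,0]).round(3),"pos",T[:3,3].round(4),"q6",o['joint_pos'][5].round(3))
E
python3 -m creep '[[[0,0.5,0],[0,0,0.02]],[[0,0,0],[0,0,0.02]],[[0,0,0],[0,0,0]]]' >/dev/null; python3 s.py
python3 -m creep '[[[0,0,0],[0,0,0.02]],[[0,0,0],[0,0,0.02]],[[0,0,0],[0,0,0]]]' >/dev/null; python3 s.py
```

```text
F [0.5 5.1 5.9] M [ 1.01 -0.36  0.13] w 0.033 yaw 146.54 rad 2.558 pos [ 0.6195 -0.1472  0.0636] q6 0.35
F [2.2 6.  5.5] M [ 1.23 -0.36  0.09] w 0.033 yaw 144.27 rad 2.518 pos [ 0.6196 -0.1468  0.0636] q6 0.39
```

```bash
python3 -m creep '[[[0,0,0],[0,0,0.02]],[[0,0,0],[0,0,0.02]],[[0,0,0],[0,0,0]]]' >/dev/null; python3 s.py
python3 -m creep '[[[0,0,0],[0,0,0.02]],[[0,0,0],[0,0,0]]]' >/dev/null; python3 s.py

```

```text
F [2.4 7.4 5.3] M [ 1.42 -0.38  0.09] w 0.0335 yaw 142.0 rad 2.478 pos [ 0.6197 -0.1464  0.0636] q6 0.43
F [1.6 5.9 5.7] M [ 1.44 -0.42  0.09] w 0.0331 yaw 140.86 rad 2.459 pos [ 0.6198 -0.1462  0.0636] q6 0.45
```

```bash
python3 -m creep '[[[0,0,0],[0,0,0.015]],[[0,0,0],[0,0,0]]]' >/dev/null; python3 s.py

```

```text
F [2.  7.3 5.5] M [ 1.47 -0.49  0.2 ] w 0.0328 yaw 140.01 rad 2.444 pos [ 0.6199 -0.1461  0.0636] q6 0.465
```

```bash
python3 -m creep '[[[0,0,0],[0,0,0.015]],[[0,0,0],[0,0,0]]]' >/dev/null; python3 s.py

```

```text
F [2.1 7.1 5.6] M [ 1.49 -0.55  0.14] w 0.033 yaw 139.16 rad 2.429 pos [ 0.6199 -0.1461  0.0636] q6 0.48
```

```bash
python3 -m creep '[[[0,0,0],[0,0,0.015]],[[0,0,0],[0,0,0]]]' >/dev/null; python3 s.py

```

```text
F [2.1 7.1 6.1] M [ 1.46 -0.46  0.12] w 0.033 yaw 138.3 rad 2.414 pos [ 0.62   -0.146   0.0636] q6 0.495
```

```bash
python3 -m creep '[[[0,0,0],[0,0,0.015]],[[0,0,0],[0,0,0]]]' >/dev/null; python3 s.py

```

```text
F [2.2 6.5 5.5] M [ 1.47 -0.5   0.14] w 0.0337 yaw 137.44 rad 2.399 pos [ 0.62   -0.1461  0.0636] q6 0.51
```

```bash
python3 -m creep '[[[0,0,0],[0,0,0.015]],[[0,0,0],[0,0,0]]]' >/dev/null; python3 s.py

```

```text
F [2.7 7.5 5.4] M [ 1.43 -0.59  0.12] w 0.0331 yaw 136.58 rad 2.384 pos [ 0.62   -0.1461  0.0636] q6 0.525
```

```bash
python3 -m creep '[[[0,0,0],[0,0,0.015]],[[0,0,0],[0,0,0]]]' >/dev/null; python3 s.py

```

```text
F [3.2 7.5 5.2] M [ 1.45 -0.51  0.15] w 0.0335 yaw 135.72 rad 2.369 pos [ 0.62   -0.1461  0.0636] q6 0.54
```

```bash
python3 -m creep '[[[0,0,0],[0,0,0.02]],[[0,0,0],[0,0,0]]]' >/dev/null; python3 s.py

```

```text
F [2.8 7.2 4.7] M [ 1.48 -0.46  0.15] w 0.0334 yaw 134.57 rad 2.349 pos [ 0.62   -0.1461  0.0636] q6 0.56
```

```bash
python3 -m creep '[[[0,0,0],[0,0,0.02]],[[0,0,0],[0,0,0]]]' >/dev/null; python3 s.py

```

```text
F [2.5 6.9 5.9] M [ 1.4  -0.52  0.18] w 0.0332 yaw 133.43 rad 2.329 pos [ 0.6201 -0.1461  0.0636] q6 0.58
```

```bash
python3 -m creep '[[[0,0,0],[0,0,0.02]],[[0,0,0],[0,0,0.02]],[[0,0,0],[0,0,0]]]' >/dev/null; python3 s.py

```

```text
F [3.  7.4 5.1] M [ 1.38 -0.54  0.15] w 0.0335 yaw 131.14 rad 2.289 pos [ 0.6201 -0.1461  0.0636] q6 0.62
```

The cap has turned 0.27 rad clockwise at a steady ~0.14 N m with no stop, past the 0.15 slack. This is the left-hand (fuel) cap, so I'll keep unscrewing clockwise.

```bash
python3 -m creep '[[[0,0,0],[0,0,0.06]],[[0,0,0],[0,0,0.07]],[[0,0,0],[0,0,0.07]],[[0,0,0],[0,0,0.07]],[[0,0,0],[0,0,0.07]],[[0,0,0],[0,0,0.07]],[[0,0,0],[0,0,0.07]],[[0,0,0],[0,0,0.07]],[[0,0,0],[0,0,0.07]],[[0,0,0],[0,0,0.07]],[[0,0,0],[0,0,0.07]],[[0,0,0],[0,0,0]]]' >/dev/null; python3 s.py

```

```text
F [4.7 5.9 3.8] M [ 1.16 -0.71  0.08] w 0.0328 yaw 87.55 rad 1.528 pos [ 0.6205 -0.1466  0.0636] q6 1.38
```

```bash
python3 -m creep '[[[0,0,0],[0,0,0.06]],[[0,0,0],[0,0,0.07]],[[0,0,0],[0,0,0.07]],[[0,0,0],[0,0,0.07]],[[0,0,0],[0,0,0.07]],[[0,0,0],[0,0,0.07]],[[0,0,0],[0,0,0.07]],[[0,0,0],[0,0,0.07]],[[0,0,0],[0,0,0.07]],[[0,0,0],[0,0,0.07]],[[0,0,0],[0,0,0.07]],[[0,0,0],[0,0,0]]]' >/dev/null; python3 s.py

```

```text
F [4.  4.3 4.7] M [ 0.89 -0.64  0.11] w 0.0334 yaw 43.97 rad 0.767 pos [ 0.6203 -0.1474  0.0636] q6 2.14
```

```bash
python3 -m creep '[[[0,0,0],[0,0,0.07]],[[0,0,0],[0,0,0.08]],[[0,0,0],[0,0,0.08]],[[0,0,0],[0,0,0.08]],[[0,0,0],[0,0,0.08]],[[0,0,0],[0,0,0.08]],[[0,0,0],[0,0,0.08]],[[0,0,0],[0,0,0.08]],[[0,0,0],[0,0,0.08]],[[0,0,0],[0,0,0.08]],[[0,0,0],[0,0,0.07]],[[0,0,0],[0,0,0]]]' >/dev/null; python3 s.py

```

```text
F [1.6 3.7 5. ] M [ 0.75 -0.33  0.09] w 0.033 yaw -5.33 rad -0.093 pos [ 0.6197 -0.1478  0.0636] q6 3.0
```

```bash
python3 -m creep '[[[0,0,-0.4],[0,0,0]],[[0,0,0],[0,0,0]]]' >/dev/null; python3 s.py

```

```text
F [3.2 3.2 5.9] M [ 0.79 -0.78  0.11] w 0.0333 yaw -5.31 rad -0.093 pos [ 0.6196 -0.1478  0.0636] q6 3.0
```

```bash
python3 -m creep '[[[0,0,-0.5],[0,0,0]],[[0,0,0],[0,0,0]]]' >/dev/null; python3 s.py

```

```text
F [5.  3.5 3.2] M [ 0.81 -0.9   0.09] w 0.0331 yaw -5.32 rad -0.093 pos [ 0.6196 -0.1478  0.0636] q6 3.0
```

```bash
python3 -m creep '[[[0,0,-1],[0,0,0]],[[0,0,0],[0,0,0]]]' >/dev/null; python3 s.py

```

```text
F [ 7.3  2.7 -1.3] M [ 0.65 -1.37  0.05] w 0.033 yaw -5.32 rad -0.093 pos [ 0.6196 -0.1478  0.0636] q6 3.0
```

```bash
python3 -m creep '[[[1,-0.5,0],[0,0,0.04]],[[0,0,0],[0,0,0.04]],[[0,0,0],[0,0,0]]]' >/dev/null; python3 s.py; python3 s.py

```

```text
F [ 4.7  1.9 -0.9] M [ 0.45 -0.88  0.13] w 0.0332 yaw -9.9 rad -0.173 pos [ 0.6195 -0.1477  0.0636] q6 3.08
F [ 4.7  1.9 -0.9] M [ 0.45 -0.88  0.13] w 0.0332 yaw -9.9 rad -0.173 pos [ 0.6195 -0.1477  0.0636] q6 3.08
```

```bash
python3 -m creep '[[[1.8,-0.8,0],[0,0,0]],[[0,0,0],[0,0,0]]]' >/dev/null; python3 s.py;  python3 -m creep '[[[0,0,-0.8],[0,0,0]],[[0,0,0],[0,0,0]]]' >/dev/null; python3 s.py

```

```text
F [-2.6 -0.7  1.6] M [-0.11  0.53  0.19] w 0.0335 yaw -9.94 rad -0.174 pos [ 0.6196 -0.1477  0.0636] q6 3.082
F [-3.1 -3.2 -4.2] M [-0.52  0.53  0.22] w 0.0334 yaw -9.96 rad -0.174 pos [ 0.6197 -0.1476  0.0636] q6 3.082
```

```bash
python3 -m creep '[[[-0.6,0.6,-0.7],[0,0,0]],[[0,0,0],[0,0,0]]]' >/dev/null; python3 s.py

```

```text
F [  0.5  -3.2 -10.6] M [-0.54 -0.04  0.15] w 0.0328 yaw -9.94 rad -0.174 pos [ 0.6196 -0.1476  0.064 ] q6 3.082
```

```bash
python3 -m creep '[[[0,0,-0.7],[0,0,0]],[[0,0,0],[0,0,0]]]' >/dev/null; python3 s.py

```

```text
F [-2.8 -2.2 -7.4] M [-0.52  0.5   0.06] w 0.0333 yaw -9.94 rad -0.173 pos [ 0.6198 -0.1476  0.0661] q6 3.082
```

```bash
python3 -m creep '[[[0,0,-1.5],[0,0,0]],[[0,0,-1.5],[0,0,0]],[[0,0,0],[0,0,0]]]' >/dev/null; python3 s.py

```

```text
F [-5.  -1.7 -3.1] M [-0.42  1.06  0.02] w 0.0331 yaw -9.93 rad -0.173 pos [ 0.6202 -0.1475  0.0704] q6 3.082
```

```bash
python3 -m creep '[[[-1.5,0.3,-3],[0,0,0]],[[0,0,-4],[0,0,0]],[[0,0,-4],[0,0,0]],[[0,0,0],[0,0,0]]]' >/dev/null; python3 s.py

```

```text
F [ 0.1  0.  -1.6] M [ 0.03  0.02 -0.01] w 0.0331 yaw -9.91 rad -0.173 pos [ 0.6204 -0.1475  0.0817] q6 3.081
```

```bash
python3 -m creep '[[[0,0,-5],[0,0,0]],[[0,0,-6],[0,0,0]],[[0,0,-7],[0,0,0]],[[0,0,-7],[0,0,0]],[[0,0,-8],[0,0,0]],[[0,0,-8],[0,0,0]],[[0,0,-8],[0,0,0]],[[0,0,0],[0,0,0]]]' >/dev/null; python3 s.py
python3 - <<'E'
from h import *
p=wcam(); cv2.imwrite("pics/w2.png",p["image"])
s=cam("scene"); w=cloud(s)
hsv=cv2.cvtColor(s["image"],cv2.COLOR_BGR2HSV)
blue=(hsv[...,0]>100)&(hsv[...,0]<130)&(hsv[...,1]>120)&(abs(w[...,2]-.006)<.006)&(np.hypot(w[...,0]-.47,w[...,1]+.05)<.12)
for nm,pp in(("scene",s),("side",cam("side"))):
    w=cloud(pp); hsv=cv2.cvtColor(pp["image"],cv2.COLOR_BGR2HSV)
    b=(hsv[...,0]>100)&(hsv[...,0]<130)&(hsv[...,1]>100)&(abs(w[...,2]-.006)<.008)&(np.hypot(w[...,0]-.47,w[...,1]+.05)<.12)
    q=w[b][:,:2].astype(np.float32); print(nm,b.sum(),cv2.minAreaRect(q))
    cv2.imwrite(f"pics/{nm}2.png",pp["image"])
E
```

```text
F [ 0.1  0.2 -2.3] M [ 0.03  0.02 -0.03] w 0.033 yaw -9.92 rad -0.173 pos [ 0.6197 -0.1477  0.1305] q6 3.081
scene 148 ((0.46198755502700806, -0.03159511089324951), (0.1608595848083496, 0.06542587280273438), 50.59233856201172)
side 835 ((0.48019853234291077, -0.040835801512002945), (0.11247242242097855, 0.10320228338241577), 3.4158523082733154)
```

View pics/side2.png

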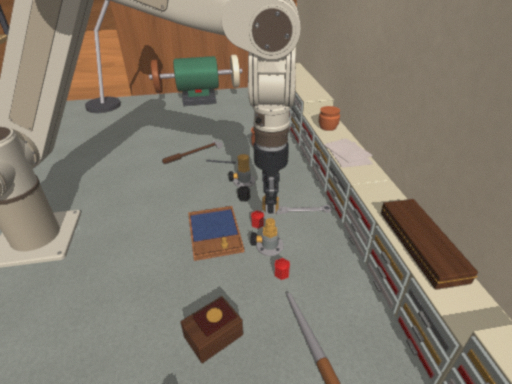

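The cap is held above the bare stub at (270,230), side view, and its weight registers in Fz. Next I'll measure the blue compartment from the first wrist picture.

```bash
python3 - <<'E'
from h import *
im=cv2.imread("pics/w1.png"); w=np.load("w1.npy"); hsv=cv2.cvtColor(im,cv2.COLOR_BGR2HSV)
b=((hsv[...,0]>100)&(hsv[...,0]<130)&(hsv[...,1]>100)&(abs(w[...,2]-.006)<.008)).astype(np.uint8)
b=cv2.morphologyEx(b,cv2.MORPH_OPEN,np.ones((5,5)))>0
print(b.sum(),cv2.minAreaRect(w[b][:,:2].astype(np.float32)),np.median(w[b],0))
# held cap underside
p=cam("side"); ww=cloud(p); d=np.hypot(ww[...,0]-.6197,ww[...,1]+.1477)
m=(d<.03)&(ww[...,2]>.1); hs=cv2.cvtColor(p["image"],cv2.COLOR_BGR2HSV); y=m&(hs[...,0]>15)&(hs[...,0]<30)&(hs[...,1]>120); print(y.sum(), ww[y][:,2].min() if y.any() else None)
T,o=tw(); 
goto(.475,-.045,.13,-.173)
E
```

```text
10025 ((0.4789041578769684, -0.045516133308410645), (0.11738310009241104, 0.1201474592089653), 3.2204465866088867) [ 0.48252132 -0.04452934  0.00721923]
34 0.1289202207383938
shift [-159.3  -76.2   -0.9] turn [-0.     0.001 -0.   ] joints [-0.23  0.57  0.23  1.23 -0.    3.08] pos [ 0.6188 -0.1475  0.129 ]
```

```bash
python3 -m creep '[[[0,0,0],[0,0,-0.15]],[[0,0,0],[0,0,-0.15]],[[-20,-20,0],[0,0,0]],[[-25,-24,0],[0,0,0]],[[-25,-24,0],[0,0,0]],[[-25,-24,0],[0,0,0]],[[-20,-18,0],[0,0,0]],[[-12,-12,0],[0,0,0]],[[0,0,0],[0,0,0]],[[0,0,0],[0,0,0]]]' >/dev/null; python3 s.py; python3 -c "
from h import *
goto(.478,-.043,.02,.127)"

```

```text
F [-0.2  0.3 -1.4] M [-0.01  0.01 -0.02] w 0.0336 yaw 7.25 rad 0.127 pos [ 0.4788 -0.043   0.1297] q6 2.926
shift [ -1.   -0.2 109.7] turn [ 0.001 -0.001 -0.   ] joints [-0.09  0.27 -0.23  1.07 -0.    2.93] pos [ 0.4788 -0.043   0.1297]
```

```bash
python3 -m creep '[[[0,0,15],[0,0,0]],[[0,0,22],[0,0,0]],[[0,0,22],[0,0,0]],[[0,0,22],[0,0,0]],[[0,0,15],[0,0,0]],[[0,0,9],[0,0,0]],[[0,0,5],[0,0,0]],[[0,0,0],[0,0,0]]]' >/dev/null; python3 s.py;python3 -m creep '[[[0,0,3],[0,0,0]],[[0,0,3],[0,0,0]],[[0,0,0],[0,0,0]]]' >/dev/null; python3 s.py; python3 -m creep '[[[0,0,1.5],[0,0,0]],[[0,0,0],[0,0,0]]]' >/dev/null; python3 s.py
```

```text
F [ 0.  -0.7 -1.1] M [-0.03  0.02 -0.03] w 0.0333 yaw 7.25 rad 0.127 pos [ 0.4779 -0.0427  0.0194] q6 2.926
F [-1.1  0.3 -1.8] M [ 0.01 -0.    0.03] w 0.0332 yaw 7.27 rad 0.127 pos [ 0.4776 -0.0425  0.0134] q6 2.926
F [ 0.3  0.6 -1.8] M [ 0.   -0.04 -0.08] w 0.0329 yaw 7.27 rad 0.127 pos [ 0.4776 -0.0426  0.0119] q6 2.926
```

```bash
python3 -m creep '[[[0,0,1],[0,0,0]],[[0,0,0],[0,0,0]]]' >/dev/null; python3 s.py;python3 -m creep '[[[0,0,0.8],[0,0,0]],[[0,0,0],[0,0,0]]]' >/dev/null; python3 s.py
```

```text
F [ 0.7  0.3 -1.7] M [ 0.    0.02 -0.04] w 0.0331 yaw 7.26 rad 0.127 pos [ 0.4776 -0.0426  0.0108] q6 2.926
F [-0.2 -0.1 -1.7] M [ 0.02  0.   -0.02] w 0.0332 yaw 7.26 rad 0.127 pos [ 0.4776 -0.0426  0.01  ] q6 2.926
```

```bash
python3 -m creep '[[[0,0,0.8],[0,0,0]],[[0,0,0],[0,0,0]]]' >/dev/null; python3 s.py
```

```text
F [-0.  -0.2 -1.9] M [ 0.   -0.01  0.02] w 0.0333 yaw 7.27 rad 0.127 pos [ 0.4776 -0.0426  0.0092] q6 2.926
```

```bash
python3 -m creep '[[[0,0,0.5],[0,0,0]],[[0,0,0],[0,0,0]]]' >/dev/null; python3 s.py
```

```text
F [-0.7 -0.2  1.5] M [-0.01  0.25  0.05] w 0.033 yaw 7.27 rad 0.127 pos [ 0.4777 -0.0426  0.0091] q6 2.926
```

```bash
python3 -m creep '[[[0,0,0.5],[0,0,0]],[[0,0,0],[0,0,0]]]' >/dev/null; python3 s.py
```

```text
F [-2.8 -0.   6.8] M [ 0.07  0.56 -0.03] w 0.0333 yaw 7.26 rad 0.127 pos [ 0.4778 -0.0426  0.009 ] q6 2.926
```

```bash
python3 -m creep '[[[0,0,-0.5],[0,0,0]],[[0,0,0],[0,0,0]]]' 36 >/dev/null; python3 s.py; python3 -m creep '[[[0,0,0],[0,0,0]],[[0,0,0],[0,0,0]],[[0,0,0],[0,0,0]]]' 54 >/dev/null; python3 s.py
python3 -m creep '[[[0,0,-5],[0,0,0]],[[0,0,-12],[0,0,0]],[[0,0,-20],[0,0,0]],[[0,0,-25],[0,0,0]],[[0,0,-30],[0,0,0]],[[0,0,-30],[0,0,0]],[[0,0,-30],[0,0,0]],[[-20,0,-20],[0,0,0]],[[0,0,0],[0,0,0]]]'; python3 - <<'E'
from h import *
p=wcam(); cv2.imwrite("pics/w3.png",p["image"])
for r in vision.spot_in(p,"cap_1"): print(r, world(p,*r["position"]))
E
```

```text
F [ 0.1 -0.2 -0.8] M [-0.01  0.02 -0.02] w 0.0363 yaw 7.27 rad 0.127 pos [ 0.478  -0.0426  0.0088] q6 2.926
F [-0.5 -0.4 -0.5] M [0.01 0.   0.05] w 0.0542 yaw 7.26 rad 0.127 pos [ 0.4776 -0.0426  0.0087] q6 2.926
clock: 25.58
eef_pos: [0.4583, -0.0453, 0.1833]
tool_rot: [0.998, 0.063, 0.002, 0.0]
ft_force: [-0.1, -0.0, 1.0]
grip_width: 0.0543
grasp_force: 0.0
{'position': [258.7, 152.2], 'score': 0.95} [ 0.48158974 -0.04262652  0.04575658]
{'position': [290.9, 8.5], 'score': 0.89} [ 0.59250015 -0.05320324  0.03859618]
{'position': [506.5, 10.6], 'score': 0.75} [ 0.61785032 -0.22864587  0.01848868]
{'position': [131.7, 16.8], 'score': 0.67} [0.57151612 0.06670739 0.03809305]
```

View pics/w3.png

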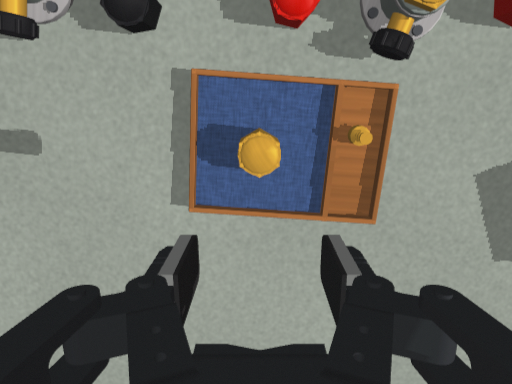

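The cap stands upright, mouth down, at (259,153) in the blue compartment, and the nipple at (360,135) is still standing. Fuel was already certain from the first cap, so the other one stays untouched and snug.

```bash
python3 -c "
from workcell import workorder
print(workorder.job_done())"
```

```text
the job is handed in; nothing more can be done
None
```

The outlet at about (0.62, -0.15) was the fuel one: its cap turned clockwise at about 0.14 N m with no stop, so I unscrewed it, lifted it off and set it mouth down in the blue compartment; I felt it clockwise only and never touched the other cap, and the job is handed in with no verdict returned.

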